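# Find the wire by weight

### The arm

A 7-joint arm with a two-finger parallel gripper is mounted at the origin on the work surface. World frame = base frame: x ahead of the robot, y to its left, z up, the work surface at z = 0. Lengths are in m, angles in degrees, forces in N, time in s.
With the tool pointing down it reaches from about 0.425 to 0.875 m from the base axis. Payload 8.4 kg.
Tool frame: the origin (TCP) lies at the very end of the fingers, on their centre line; the grasp point (between the pads) lies 19 mm behind it; z points along the fingers, y is the line along which they close (so a half turn about z gives the same grasp; the last joint's range is limited). The gripper opens to 85 mm and grips with 20 to 120 N. Pads are 22 mm wide; open, the fingers measure 114 mm over their backs; the gripper's body (76 mm by 85 mm) begins 54 mm behind the grasp point. The pads swing forward as they close: fully open they stand 13 mm farther back than shut.
Start: joints at [60.722, 19.091, 2.286, 83.961, -0.768, 76.965, -3.352], TCP at [0.26, -0.596, 0.231] pointing down, gripper open.
Joint ranges: [-147.57, 147.57], [-21.85, 119.76], [-74.77, 79.35], [14.55, 137.4], [-85.83, 265.84], [4.83, 119.75], [-152.11, 152.11]. Speed limits (degrees/s): [127.2, 127.2, 159.86, 159.86, 180, 180, 180].

### API

Orientations are given as a 3x3 rotation matrix whose columns are the frame's x, y, z axes.
In Python, from cell import telemetry, cams, r gives the robot as it stands.
- The arm moves only by the tool arm_command, never from a script. Its argument "moves" is a list of rows, each a list of 7 numbers: the opening, from 0 (shut) to 1 (fully open), then the shift along the world's x, y, z in units of 60 mm (1.0 is 60 mm), then the turn, a rotation vector about the world's x, y, z in units of 10 degrees (1.0 is 10 degrees). In form: [[jaw, x, y, z, wx, wy, wz], ...]. A call has 1 to 5 rows; each row shifts and turns the commanded pose from where the row before left it; what a row does not reach is not made up. A row lasts 1/8 s, in which the tool goes at most 62.5 mm and 10.7 degrees, less where a joint would pass 70% of its speed; a pose out of reach is approached as far as the arm can. A call is refused whole if a number of a shift passes 1 or a number of a turn 1, either way. A call with a gripper value outside its range is refused whole. The fingers move at their own pace and stop on an object; "grip_force" is the grip in N (left out, the last holds). Time passes only in rows, so rows that do not move let the fingers close. It gives the time, the measured TCP pose, the force, the opening and the grip force at its end, in the units of the state.
- telemetry.read_state(): the state, without advancing time (a new reading comes with each control period).
- cams.snapshot(name): name is "scene" or "top" or "wrist"; returns the picture (420x560x3 uint8, blue, green, red); there is no depth.
- cams.camera_model(name): a dict with "vfov" (degrees; the focal length in pixels is half the picture's height over the tangent of half this angle, whatever the lens; pixels are square), "cx", "cy" (the principal point, pixels), "camera_from_world" (4x4, takes a point from world to camera coordinates); the wrist camera has in their place "tool_from_camera" (4x4, takes a point from camera to tool coordinates, whose origin is the TCP and whose axes are the flange's). Camera axes: x right, y up, looking along -z (the intrinsics and any distortion apply to the point x, -y, -z); pixel columns grow to the right and rows downward; lengths in m; the calibration is good to about 2 mm. A picture is of the moment at which its call begins: read the wrist's pose just before it. camera_model takes no time and is no camera call.
- r.close_job(): hands the job in; it is judged then, once.
The state is a dict: "t": time; "joints": joint angles; "dq": joint speeds; "joint_efforts": joint torques, N m; "ee_pos": TCP position; "tool_rot": TCP orientation; "force": force on the tool from outside, world axes, zero at the start; "torque": the same for the moment, N m; "finger_gap": opening from 0.0 (shut) to 1.0 (fully open); "grasp_force": force on a finger pad.
Only numpy, scipy, OpenCV 4.12 (cv2) and the standard library are available. Lean on these libraries where they do the work, as an engineer would, in place of code of your own. Each camera call takes 0.05 s, during which the arm holds its last target. There are 200 camera calls.

### The job

Two look-alike closed canisters stand on the jewellery bench: one holds a spool of copper wire, the other a much lighter spool of thread. First lift the left-hand canister (the robot's left) well clear of the bench to feel its weight and set it gently upright on the white tray, which has room for both; then lift the right-hand one to feel its weight. Finish while still holding the heavier canister upright in the gripper about 15 cm above the round black rubber mat, with the lighter one standing by itself on the tray, dropping nothing and leaving the other things on the bench where they are.

Things in the scene. Friction and masses are not known exactly. Their poses are not given: they have to be found in the camera images.
- canister_left: The left-hand (+y) one of two canisters: plain aluminium round canister, closed flat lid, 52 mm diameter, 75 mm tall, standing on the bench, just like the other. With its hidden spool (2 mm of play) it weighs 190 to 670 g; the two differ by at least 200 g. Grip firmly (40 N or more) by its sides. Origin: centre of the underside, z up along its axis.
- canister_right: The right-hand (-y) one of two canisters: plain aluminium round canister, closed flat lid, 52 mm diameter, 75 mm tall, standing on the bench, just like the other. With its hidden spool (2 mm of play) it weighs 190 to 670 g; the two differ by at least 200 g. Grip firmly (40 N or more) by its sides. Origin: centre of the underside, z up along its axis.
- tray: White plastic tray fixed to the bench between the canisters, 180 mm along its x, 270 mm along its y; floor 6 mm above the bench, rim 6 mm thick and 16 mm high. Origin: centre of its underside, at bench height. Canisters stand well 65 mm either side of its centre along its y.
- mat: Round black rubber mat fixed to the bench beyond the tray, 100 mm diameter, 4 mm thick. Origin: centre of its underside, at bench height.
- thread_a: Bystander: grey thread spool, 42 mm diameter, 55 mm tall, standing near the robot on its left. Origin: centre of its underside.
- thread_b: Bystander: yellow thread spool, 42 mm diameter, 55 mm tall, standing left of and beyond the mat. Origin: centre of its underside.
- glue: Bystander: white glue bottle with a red cap, 40 mm diameter, 90 mm tall, standing right of and beyond the mat. Origin: centre of its underside.
- bead_jar: Bystander: amber glass jar with a black cap, 60 mm diameter, 70 mm tall, standing near the robot on its right. Origin: centre of its underside.
- brush: Bystander: brush lying flat, 170 mm long, far left. Origin near its middle, x along it.
- bead_bowl: Bystander: small white bowl, 70 mm across, 30 mm tall, far right. Origin: centre of its underside.
Mind the look-alikes: they are no part of the job. Several things look just like the mat: the one meant starts farthest from the robot's base.

How it is judged (in metres and radians):
On the way, in this order (a step that is already met when the one before it is completed fails the run):
1. the left-hand canister is lifted 40 mm or more in the gripper, the right-hand one not yet moved (height (world z) of canister_left above 0.04 m and contact force between the fingers and canister_left above 1 N and distance of canister_right from where it was at the start of the episode below 0.03 m), for 0.2 s.
2. the left-hand canister stands upright on the tray, let go, the right-hand one not yet moved (x of canister_left in the frame of tray between -0.065 and 0.065 m and y of canister_left in the frame of tray between -0.11 and 0.11 m and height (world z) of canister_left below 0.015 m and angle between canister_left's own z axis and vertical below 0.1 rad and linear speed of canister_left below 0.02 m/s and contact force between the fingers and canister_left below 0.1 N and contact force between canister_left and tray above 0.5 N and distance of canister_right from where it was at the start of the episode below 0.03 m), for 0.2 s.
3. the right-hand canister is lifted 40 mm or more in the gripper (height (world z) of canister_right above 0.04 m and contact force between the fingers and canister_right above 1 N), for 0.2 s.
At the end, for the whole second after the job is handed in: The heavier canister is held still by the fingers alone, upright within 0.2 rad, underside 80 to 250 mm above the bench, axis within 45 mm of the mat's centre; the lighter one stands let go on the tray, upright within 0.1 rad, within 65 mm (tray x) and 110 mm (tray y) of its centre (((height (world z) of canister_left between 0.08 and 0.25 m and horizontal distance between canister_left and mat below 0.045 m and angle between canister_left's own z axis and vertical below 0.2 rad and contact force between the fingers and canister_left above 2 N and linear speed of canister_left below 0.03 m/s and contact force between canister_left and tray below 0.1 N and contact force between canister_left and mat below 0.1 N and x of canister_right in the frame of tray between -0.065 and 0.065 m and y of canister_right in the frame of tray between -0.11 and 0.11 m and height (world z) of canister_right below 0.015 m and angle between canister_right's own z axis and vertical below 0.1 rad and linear speed of canister_right below 0.02 m/s and contact force between each of the fingers, canister_left and canister_right below 0.1 N and contact force between canister_right and tray between 0.5 and 3.6 N) or (height (world z) of canister_right between 0.08 and 0.25 m and horizontal distance between canister_right and mat below 0.045 m and angle between canister_right's own z axis and vertical below 0.2 rad and contact force between the fingers and canister_right above 2 N and linear speed of canister_right below 0.03 m/s and contact force between canister_right and tray below 0.1 N and contact force between canister_right and mat below 0.1 N and x of canister_left in the frame of tray between -0.065 and 0.065 m and y of canister_left in the frame of tray between -0.11 and 0.11 m and height (world z) of canister_left below 0.015 m and angle between canister_left's own z axis and vertical below 0.1 rad and linear speed of canister_left below 0.02 m/s and contact force between each of the fingers, canister_right and canister_left below 0.1 N and contact force between canister_left and tray between 0.5 and 3.6 N))); the arm keeps its last pose, push and grip.
It fails at once if a bystander is moved more than 30 mm (distance of any of thread_a, thread_b, glue, bead_jar, brush, bead_bowl from where it was at the start of the episode above 0.03 m).
It fails at once if a canister tips by more than 0.5 rad (angle between any of canister_left, canister_right's own z axis and vertical above 0.5 rad).
It fails at once if a canister is dropped (out of the fingers more than 25 mm above the bench) ((height (world z) of canister_left above 0.025 m and contact force between the fingers and canister_left below 0.05 N) or (height (world z) of canister_right above 0.025 m and contact force between the fingers and canister_right below 0.05 N)).
It also fails if it takes over 64 s, if anything falls off the work surface, if the arm or the gripper's body presses on something with over 40 N, if the wrist force passes 120 N, or if a joint passes its speed limit or range.

## Working session

There is one attempt and no reset: what is moved stays moved. The work goes in short steps, Python scripts to look and compute and a tool call to move; the robot and the scene stay as the last step left them, time stands still between calls to the robot, and variables do not carry over. Pictures are saved under pics/ and viewed, at most 10 in all, crops included, and the job is handed in when it is done.

Besides the shell and the picture viewer there is one more tool, called after "Request:" in YAML: its name, and indented under it one key for each argument. arm_command: Moves the arm, as the interface text tells. Its arguments: {"type":"object","properties":{"moves":{"type":"array","items":{"type":"array","items":{"type":"number"}}},"grip_force":{"type":"number"}},"required":["moves"]}

```bash
ls; mkdir -p pics
python3 - <<'E'
from cell import telemetry,cams,r
import cv2
s=telemetry.read_state();print(s)
for n in("scene","top"):
    cv2.imwrite(f"pics/{n}0.png",cams.snapshot(n))
for n in("scene","top","wrist"):print(n,cams.camera_model(n))
E
```

```text
pics
{'t': 0.0, 'joints': array([60.72182213, 19.13190229,  2.2826654 , 84.01145743, -0.76970174,
       76.96593478, -3.35134368]), 'dq': array([ 0.04481741,  0.09517067, -0.06056981,  0.06966105,  0.01440853,
        0.05597083, -0.01966915]), 'joint_efforts': array([-2.69505799e-04, -6.58566928e+01,  1.36502881e+00, -4.05553651e+01,
        1.66052696e-02,  1.28637522e-02, -2.59461854e-05]), 'ee_pos': array([ 0.25998679, -0.59523462,  0.23041577]), 'tool_rot': array([[ 9.16395578e-01,  4.00273192e-01, -7.18693663e-04],
       [ 4.00273832e-01, -9.16394391e-01,  1.47658031e-03],
       [-6.75713261e-05, -1.64080593e-03, -9.99998652e-01]]), 'force': array([ 0.55563374, -0.15100465, -0.37018557]), 'torque': array([-0.02459769, -0.0342047 , -0.05263961]), 'grasp_force': 0.0, 'finger_gap': 0.9941192817725504}
scene {'vfov': 49.28643043405898, 'cx': 274.80034403822197, 'cy': 209.05706726799025, 'camera_from_world': array([[ 0.20651316,  0.97833978, -0.01426843, -0.11313952],
       [-0.78046577,  0.1735048 ,  0.60064072,  0.39527606],
       [ 0.59010635, -0.11290419,  0.79939173, -1.45
[... 165 characters left out ...]
m_world': array([[ 0.01678132, -0.99985667, -0.00224146, -0.0142094 ],
       [ 0.98060594,  0.01602032,  0.19533392, -0.53398171],
       [-0.19527002, -0.00547595,  0.98073423, -0.8722918 ],
       [ 0.        ,  0.        ,  0.        ,  1.        ]])}
wrist {'vfov': 60.60513591562291, 'cx': 275.027871681583, 'cy': 205.4861130782081, 'tool_from_camera': array([[-2.97215827e-04,  9.47995670e-01,  3.18283084e-01,
         8.31696841e-02],
       [ 9.99999840e-01,  1.28511138e-04,  5.51043348e-04,
         4.92533672e-04],
       [ 4.81483787e-04,  3.18283197e-01, -9.47995556e-01,
        -1.41963608e-01],
       [ 0.00000000e+00,  0.00000000e+00,  0.00000000e+00,
         1.00000000e+00]])}
```

View pics/top0.png

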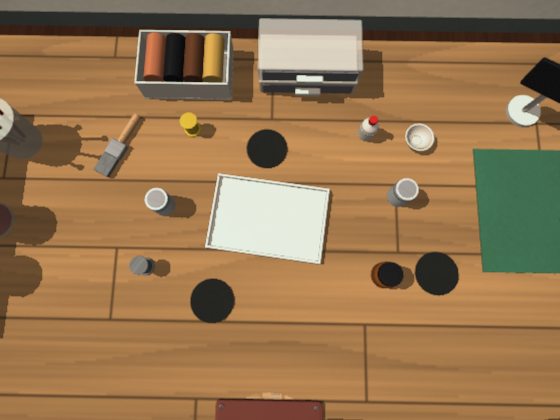

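View pics/scene0.png

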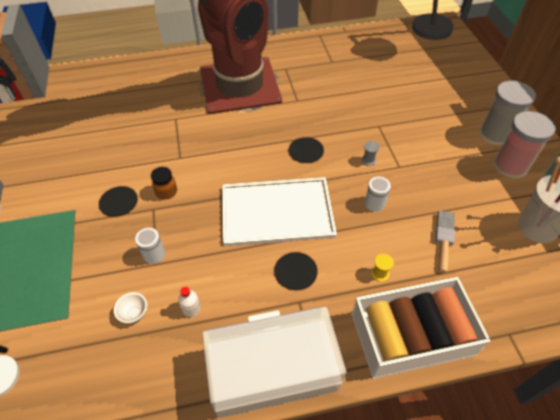

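The top view shows three look-alike black mats, at (267,149), (212,300) and (437,274). The one at (267,149) lies beyond the tray and is farthest from the base at (270,410), so it fits. The canister lids are at (156,199) on the left and (406,189) on the right, and the tray is centred at about (268,219).

```bash
cat > h.py <<'E'
import numpy as np,cv2
from cell import telemetry,cams,r
def K(n):
    m=cams.camera_model(n);return 210/np.tan(np.radians(m["vfov"]/2)),m["cx"],m["cy"],m
def world(n,u,v,z,T=None):
    f,cx,cy,m=K(n);M=np.linalg.inv(m["camera_from_world"]) if T is None else T
    d=M[:3,:3]@np.array([(u-cx)/f,-(v-cy)/f,-1]);o=M[:3,3];return o+d*(z-o[2])/d[2]
def pix(n,p):
    f,cx,cy,m=K(n);c=m["camera_from_world"]@np.append(p,1);return np.array([cx+f*c[0]/-c[2],cy-f*c[1]/-c[2]])
E
python3 - <<'E'
from h import *
np.set_printoptions(precision=4,suppress=True)
P={"top":dict(mat=(267,149,.004),m2=(212,300,.004),m3=(437,274,.004),L=(156,199,.075),R=(406,189,.075),jar=(390,274,.07),ta=(140,265,.055),tb=(189,121,.055),glue=(373,120,.09)),
"scene":dict(mat=(296,271,.004),m2=(306,150,.004),m3=(118,201,.004),L=(378,186,.075),R=(148,238,.075),jar=(162,176,.07),ta=(371,147,.055),tb=(384,263,.055),glue=(185,292,.09))}
for n in P:
    im=cv2.imread(f"pics/{n}0.png");g=cv2.cvtColor(im,cv2.COLOR_BGR2GRAY)
    for k,(u,v,z) in P[n].items():
        if k[0]=="m":
            m=((im.max(2)<45)*255).astype(np.uint8);_,l,st,c=cv2.connectedComponentsWithStats(m);i=l[v,u];(u,v)=c[i];
            print("area",st[i,4],end=" ")
        print(n,k,round(u,1),round(v,1),world(n,u,v,z)[:2])
im=cv2.imread("pics/top0.png");m=((im.min(2)>150)*255).astype(np.uint8);_,l,st,c=cv2.connectedComponentsWithStats(m);i=l[219,268]
box=cv2.boxPoints(cv2.minAreaRect(np.argwhere(l==i)[:,::-1].astype(np.float32)))
w=np.array([world("top",*p,.01)[:2] for p in box]);print("tray",w,w.mean(0),np.linalg.norm(np.diff(w,axis=0),axis=1))
sc=cv2.imread("pics/scene0.png")
cr=[cv2.resize(im[y:y+100,x:x+130],(390,300),interpolation=2) for x,y in((95,150),(345,140))]+[cv2.resize(sc[y:y+100,x:x+130],(390,300),interpolation=2) for x,y in((310,140),(90,190))]
cv2.imwrite("pics/crop1.png",np.vstack([np.hstack(cr[:2]),np.hstack(cr[2:])]))
cv2.imwrite("pics/crop2.png",cv2.resize(im[90:330,180:480],(750,600)))
print(telemetry.read_state()["t"])
E
```

```text
area 1138 top mat 266.6 148.3 [0.6904 0.0176]
area 1420 top m2 211.8 300.4 [0.3239 0.1354]
area 1386 top m3 436.5 273.1 [ 0.394  -0.3812]
top L 156 199 [0.5434 0.2588]
top R 406 189 [ 0.5753 -0.297 ]
top jar 390 274 [ 0.3877 -0.2556]
top ta 140 265 [0.3987 0.2891]
top tb 189 121 [0.7373 0.2008]
top glue 373 120 [ 0.7314 -0.2247]
area 231571 scene mat 278.1 209.2 [0.5136 0.0159]
area 231571 scene m2 278.1 209.2 [0.5136 0.0159]
area 231571 scene m3 278.1 209.2 [0.5136 0.0159]
scene L 378 186 [0.5497 0.255 ]
scene R 148 238 [ 0.5813 -0.2955]
scene jar 162 176 [ 0.3984 -0.2544]
scene ta 371 147 [0.4034 0.2912]
scene tb 384 263 [0.7446 0.2028]
scene glue 185 292 [ 0.7405 -0.2248]
tray [[ 0.4438  0.157 ]
 [ 0.6257  0.1409]
 [ 0.5903 -0.1369]
 [ 0.4112 -0.111 ]] [0.5178 0.0125] [0.1826 0.2801 0.181 ]
0.1
```

View pics/crop1.png

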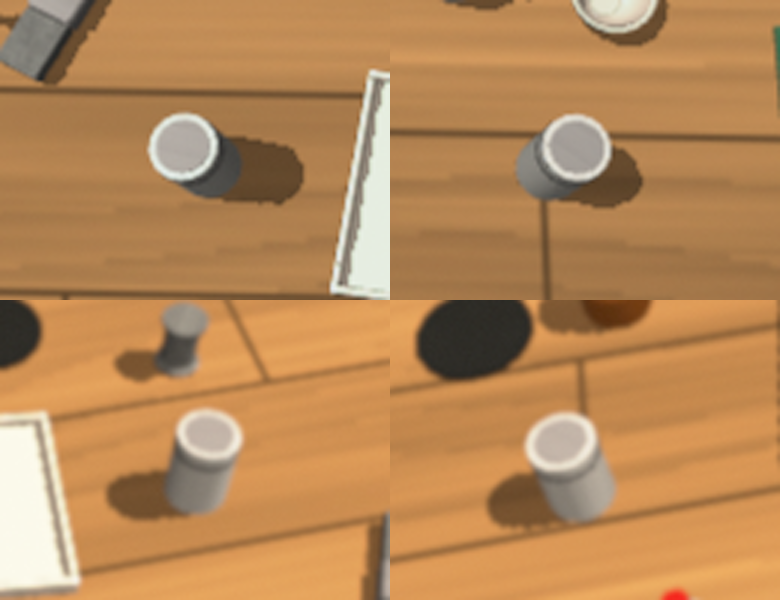

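View pics/crop2.png

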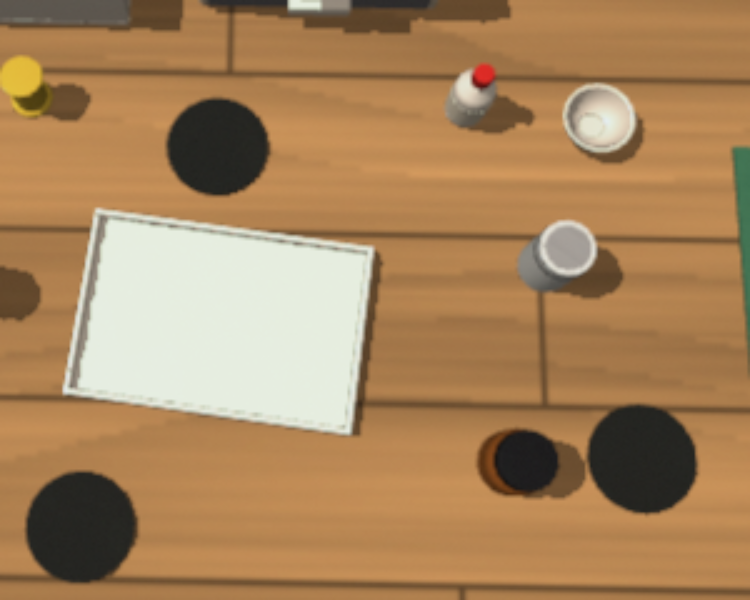

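The crops confirm the far mat at (0.690, 0.018): its radius from the base is 0.69 m, against 0.35 m and 0.55 m for the other two. The left canister is near (0.546, 0.257) and the right one near (0.579, -0.296). I'll swing in an arc at z≈0.23 to above the left one.

Run:
```python
import numpy as np
a=np.radians(np.linspace(-66.4,25.2,19));r=np.linspace(.65,.603,19)
p=np.c_[r*np.cos(a),r*np.sin(a)];d=np.diff(p,axis=0)/.06;print(d.round(2).tolist(),91.6/180)
```

```text
[[0.84, 0.46], [0.79, 0.53], [0.74, 0.6], [0.68, 0.66], [0.62, 0.72], [0.55, 0.76], [0.48, 0.81], [0.4, 0.84], [0.33, 0.87], [0.25, 0.89], [0.16, 0.91], [0.08, 0.91], [0.0, 0.91], [-0.08, 0.91], [-0.16, 0.89], [-0.24, 0.87], [-0.31, 0.84], [-0.38, 0.81]] 0.5088888888888888
```

Request:
arm_command:
  moves:
    - [1, 0.84, 0.46, 0, 0, 0, 0.5]
    - [1, 0.79, 0.53, 0, 0, 0, 0.5]
    - [1, 0.74, 0.6, 0, 0, 0, 0.5]
    - [1, 0.68, 0.66, 0, 0, 0, 0.5]
    - [1, 0.62, 0.72, 0, 0, 0, 0.5]
  grip_force: 60

```text
t: 0.72
ee_pos: [0.4814, -0.4159, 0.2308]
tool_rot: [[0.659, 0.752, -0.001], [0.752, -0.659, 0.001], [0.0, -0.001, -1.0]]
force: [1.4, -0.0, -1.7]
finger_gap: 1.0
grasp_force: 0.0
```

Request:
arm_command:
  moves:
    - [1, 0.55, 0.76, 0, 0, 0, 0.5]
    - [1, 0.48, 0.81, 0, 0, 0, 0.5]
    - [1, 0.4, 0.84, 0, 0, 0, 0.5]
    - [1, 0.33, 0.87, 0, 0, 0, 0.5]
    - [1, 0.25, 0.89, 0, 0, 0, 0.5]

```text
t: 1.35
ee_pos: [0.6013, -0.1654, 0.2308]
tool_rot: [[0.28, 0.96, -0.001], [0.96, -0.28, 0.0], [0.0, -0.001, -1.0]]
force: [1.1, 0.6, -0.4]
finger_gap: 1.002
grasp_force: 0.0
```

Request:
arm_command:
  moves:
    - [1, 0.16, 0.91, 0, 0, 0, 0.5]
    - [1, 0.08, 0.91, 0, 0, 0, 0.5]
    - [1, 0, 0.91, 0, 0, 0, 0.5]
    - [1, -0.08, 0.91, 0, 0, 0, 0.5]
    - [1, -0.16, 0.89, 0, 0, 0, 0.5]

```text
t: 1.98
ee_pos: [0.6005, 0.1063, 0.2309]
tool_rot: [[-0.152, 0.988, -0.001], [0.988, 0.152, 0.0], [0.0, -0.001, -1.0]]
force: [-0.5, 0.3, -0.0]
finger_gap: 0.999
grasp_force: 0.0
```

Request:
arm_command:
  moves:
    - [1, -0.24, 0.87, 0, 0, 0, 0.5]
    - [1, -0.31, 0.84, 0, 0, 0, 0.5]
    - [1, -0.38, 0.81, 0, 0, 0, 0.5]
    - [1, 0, 0, 0, 0, 0, 0]
    - [1, 0, 0, 0, 0, 0, 0]

```text
t: 2.6
ee_pos: [0.5452, 0.2553, 0.231]
tool_rot: [[-0.4, 0.917, -0.0], [0.917, 0.4, -0.001], [-0.001, -0.001, -1.0]]
force: [-0.4, -0.3, 1.0]
finger_gap: 1.0
grasp_force: 0.0
```

```bash
cat >> h.py <<'E'
def wristT(s):
    T=np.eye(4);T[:3,:3]=s["tool_rot"];T[:3,3]=s["ee_pos"];return T@K("wrist")[3]["tool_from_camera"]
E
python3 - <<'E'
from h import *
np.set_printoptions(precision=4,suppress=True)
s=telemetry.read_state();im=cams.snapshot("wrist");cv2.imwrite("pics/w1.png",im)
print(s["t"],s["ee_pos"],s["tool_rot"],s["joints"],s["force"],s["dq"])
np.savez("w1.npz",p=s["ee_pos"],R=s["tool_rot"])
E
```

```text
2.6 [0.5452 0.2553 0.231 ] [[-0.3999  0.9166 -0.0004]
 [ 0.9166  0.3999 -0.0007]
 [-0.0005 -0.0006 -1.    ]] [  1.349   17.4691 -37.7614  89.3302  10.8999  76.9714 -14.0341] [-0.4014 -0.3323  0.9521] [ 1.0187  0.1055  1.2032 -0.1685  0.1269 -0.0174 -0.0425]
```

View pics/w1.png

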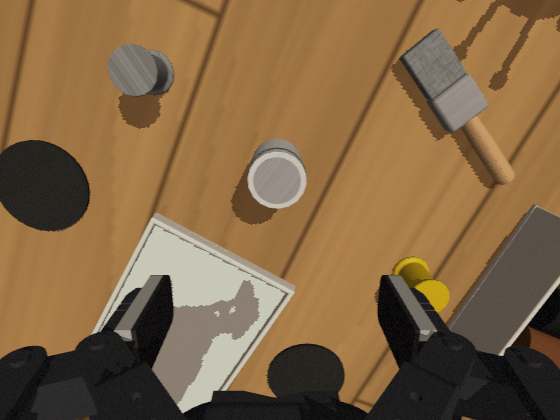

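The wrist view shows the left canister's lid at (277,179), tray corners at (157,215) and (294,292), and the task mat at (306,374).

Run:
```python
from h import *
np.set_printoptions(precision=4,suppress=True)
d=np.load("w1.npz");s=dict(ee_pos=d["p"],tool_rot=d["R"]);T=wristT(s)
for k,u,v,z in(("lid",277,179.5,.075),("lidL",247,180,.075),("lidR",307,180,.075),("c1",157,215,.016),("c2",294,292,.016),("mat",306,374,.004)):
    print(k,world("wrist",u,v,z,T))
```

```text
lid [0.5459 0.2608 0.075 ]
lidL [0.5226 0.2502 0.075 ]
lidR [0.5696 0.2707 0.075 ]
c1 [0.4515 0.1609 0.016 ]
c2 [0.623  0.1338 0.016 ]
mat [0.6911 0.0232 0.004 ]
```

Request:
arm_command:
  moves:
    - [1, 0.01, 0.07, -0.9, 0, 0, 0]
    - [1, 0, 0, -0.9, 0, 0, 0]
    - [1, 0, 0, -0.9, 0, 0, 0]
    - [1, 0, 0, -0.5, 0, 0, 0]
    - [1, 0, 0, -0.2, 0, 0, 0]
  grip_force: 60

```text
t: 3.28
ee_pos: [0.5455, 0.2578, 0.0252]
tool_rot: [[-0.398, 0.917, -0.003], [0.917, 0.398, -0.002], [-0.0, -0.003, -1.0]]
force: [-0.7, 0.5, -0.2]
finger_gap: 1.002
grasp_force: 0.0
```

Request:
arm_command:
  moves:
    - [0, 0, 0, 0, 0, 0, 0]
    - [0, 0, 0, 0, 0, 0, 0]
    - [0, 0, 0, 0, 0, 0, 0]
    - [0, 0, 0, 0, 0, 0, 0]
    - [0, 0, 0, 0, 0, 0, 0]

```text
t: 3.9
ee_pos: [0.5466, 0.2601, 0.0293]
tool_rot: [[-0.4, 0.917, 0.002], [0.917, 0.4, 0.0], [-0.001, 0.002, -1.0]]
force: [-2.7, -2.7, 6.7]
finger_gap: 0.6
grasp_force: 62.6
```

Request:
arm_command:
  moves:
    - [0, 0, 0, 0, 0, 0, 0]
    - [0, 0, 0, 0.25, 0, 0, 0]
    - [0, 0, 0, 0.5, 0, 0, 0]
    - [0, 0, 0, 0.5, 0, 0, 0]
    - [0, 0, 0, 0.25, 0, 0, 0]

```text
t: 4.53
ee_pos: [0.5465, 0.2605, 0.1199]
tool_rot: [[-0.4, 0.916, 0.003], [0.916, 0.4, 0.001], [-0.0, 0.003, -1.0]]
force: [0.4, 0.3, -5.4]
finger_gap: 0.602
grasp_force: 64.1
```

Request:
arm_command:
  moves:
    - [0, 0, 0, 0, 0, 0, 0]
    - [0, 0, 0, 0, 0, 0, 0]
    - [0, 0, 0, 0, 0, 0, 0]
    - [0, 0, 0, 0, 0, 0, 0]
    - [0, 0, 0, 0, 0, 0, 0]

```text
t: 5.15
ee_pos: [0.5456, 0.26, 0.1169]
tool_rot: [[-0.4, 0.916, -0.001], [0.916, 0.4, -0.0], [0.0, -0.001, -1.0]]
force: [-0.4, -0.5, -4.8]
finger_gap: 0.6
grasp_force: 64.0
```

Request:
arm_command:
  moves:
    - [0, 0, 0, 0, 0, 0, 0]
    - [0, 0, 0, 0, 0, 0, 0]
    - [0, 0, 0, 0, 0, 0, 0]

```text
t: 5.52
ee_pos: [0.5457, 0.26, 0.1173]
tool_rot: [[-0.4, 0.916, -0.0], [0.916, 0.4, -0.0], [0.0, -0.0, -1.0]]
force: [-1.1, -0.2, -4.5]
finger_gap: 0.6
grasp_force: 64.0
```

```bash
cat > fz.py <<'E'
from h import *
F=[]
for i in range(12):
    F.append(telemetry.read_state()["force"]);cams.snapshot("top")
print(np.mean(F,0),np.std(F,0),telemetry.read_state()["t"])
E
python3 fz.py
```

```text
[-0.07428235  0.14393469 -5.27101776] [0.52099311 0.52537551 0.56506994] 6.125
```

Request:
arm_command:
  moves:
    - [0, -0.05, -0.5, 0, 0, 0, -0.3]
    - [0, -0.08, -0.7, 0, 0, 0, -0.5]
    - [0, -0.08, -0.8, 0, 0, 0, -0.5]
    - [0, -0.05, -0.6, 0, 0, 0, -0.4]
    - [0, -0.04, -0.4, 0, 0, 0, -0.3]

```text
t: 6.75
ee_pos: [0.5277, 0.078, 0.1174]
tool_rot: [[-0.059, 0.998, 0.0], [0.998, 0.059, -0.0], [-0.0, 0.0, -1.0]]
force: [0.5, 0.3, -4.8]
finger_gap: 0.599
grasp_force: 64.3
```

Request:
arm_command:
  moves:
    - [0, 0, 0, -0.4, 0, 0, 0]
    - [0, 0, 0, -0.4, 0, 0, 0]
    - [0, 0, 0, -0.3, 0, 0, 0]
    - [0, 0, 0, -0.1, 0, 0, 0]
    - [0, 0, 0, 0, 0, 0, 0]

```text
t: 7.38
ee_pos: [0.5278, 0.0803, 0.0453]
tool_rot: [[-0.063, 0.998, -0.0], [0.998, 0.063, 0.0], [0.0, -0.0, -1.0]]
force: [0.1, 0.5, -5.5]
finger_gap: 0.597
grasp_force: 64.3
```

Request:
arm_command:
  moves:
    - [0, 0, 0, -0.05, 0, 0, 0]
    - [0, 0, 0, 0, 0, 0, 0]
    - [0, 0, 0, 0, 0, 0, 0]

```text
t: 7.75
ee_pos: [0.528, 0.08, 0.0426]
tool_rot: [[-0.063, 0.998, 0.0], [0.998, 0.063, 0.0], [-0.0, 0.0, -1.0]]
force: [0.6, -0.4, -4.9]
finger_gap: 0.601
grasp_force: 64.3
```

Request:
arm_command:
  moves:
    - [0, 0, 0, -0.06, 0, 0, 0]
    - [0, 0, 0, 0, 0, 0, 0]
    - [0, 0, 0, 0, 0, 0, 0]

```text
t: 8.12
ee_pos: [0.5277, 0.08, 0.0386]
tool_rot: [[-0.063, 0.998, -0.0], [0.998, 0.063, 0.0], [0.0, -0.0, -1.0]]
force: [-0.7, 0.7, -5.5]
finger_gap: 0.595
grasp_force: 64.3
```

Request:
arm_command:
  moves:
    - [0, 0, 0, -0.04, 0, 0, 0]
    - [0, 0, 0, 0, 0, 0, 0]
    - [0, 0, 0, 0, 0, 0, 0]

```text
t: 8.5
ee_pos: [0.5277, 0.08, 0.0363]
tool_rot: [[-0.063, 0.998, -0.0], [0.998, 0.063, -0.0], [0.0, -0.0, -1.0]]
force: [0.0, -0.3, -5.0]
finger_gap: 0.596
grasp_force: 64.3
```

Request:
arm_command:
  moves:
    - [0, 0, 0, -0.03, 0, 0, 0]
    - [0, 0, 0, 0, 0, 0, 0]
    - [0, 0, 0, 0, 0, 0, 0]

```text
t: 8.88
ee_pos: [0.528, 0.08, 0.0352]
tool_rot: [[-0.063, 0.998, 0.0], [0.998, 0.063, -0.0], [-0.0, 0.0, -1.0]]
force: [-4.4, -1.0, 5.8]
finger_gap: 0.602
grasp_force: 65.2
```

Request:
arm_command:
  moves:
    - [0, 0, 0, -0.03, 0, 0, 0]
    - [0, 0, 0, 0, 0, 0, 0]
    - [0, 0, 0, 0, 0, 0, 0]

```text
t: 9.25
ee_pos: [0.528, 0.08, 0.0351]
tool_rot: [[-0.063, 0.998, 0.001], [0.998, 0.063, -0.001], [-0.001, 0.001, -1.0]]
force: [-13.6, -3.2, 27.3]
finger_gap: 0.6
grasp_force: 67.4
```

Request:
arm_command:
  moves:
    - [0, 0, 0, 0.04, 0, 0, 0]
    - [0, 0, 0, 0, 0, 0, 0]
    - [0.7, 0, 0, 0, 0, 0, 0]
    - [1, 0, 0, 0, 0, 0, 0]
    - [1, 0, 0, 0, 0, 0, 0]

```text
t: 9.88
ee_pos: [0.5279, 0.08, 0.0351]
tool_rot: [[-0.063, 0.998, 0.0], [0.998, 0.063, 0.0], [0.0, 0.0, -1.0]]
force: [0.0, -1.3, 0.5]
finger_gap: 1.002
grasp_force: 0.0
```

Request:
arm_command:
  moves:
    - [1, 0, 0, 0, 0, 0, 0]
    - [1, 0, 0, 0.3, 0, 0, 0]
    - [1, 0, 0, 0.7, 0, 0, 0]
    - [1, 0, 0, 0.9, 0, 0, 0]
    - [1, 0, 0, 0.9, 0, 0, 0]

```text
t: 10.5
ee_pos: [0.5275, 0.0802, 0.2062]
tool_rot: [[-0.063, 0.998, 0.001], [0.998, 0.063, 0.0], [0.0, 0.001, -1.0]]
force: [0.9, 0.5, 0.4]
finger_gap: 1.002
grasp_force: 0.0
```

Run:
```python
from h import *
s=telemetry.read_state();print(s["t"],s["ee_pos"],s["force"],s["finger_gap"])
im=cams.snapshot("top");cv2.imwrite("pics/top1.png",cv2.resize(im[60:340,90:480],(780,560)))
a=np.radians(np.linspace(8,-27,8));a1=np.arctan2(-.296,.579)
A=np.radians(np.linspace(np.degrees(np.arctan2(.08,.528)),np.degrees(a1),8));R=np.linspace(.534,.650,8)
p=np.c_[R*np.cos(A),R*np.sin(A)];print((np.diff(p,axis=0)/.06).round(2).tolist())
```

```text
10.5 [0.5275165  0.0802044  0.20616982] [0.87395946 0.53211203 0.41772078] 1.0024077045446436
[[0.36, -0.77], [0.29, -0.82], [0.21, -0.87], [0.13, -0.91], [0.04, -0.94], [-0.05, -0.97], [-0.14, -0.98]]
```

View pics/top1.png

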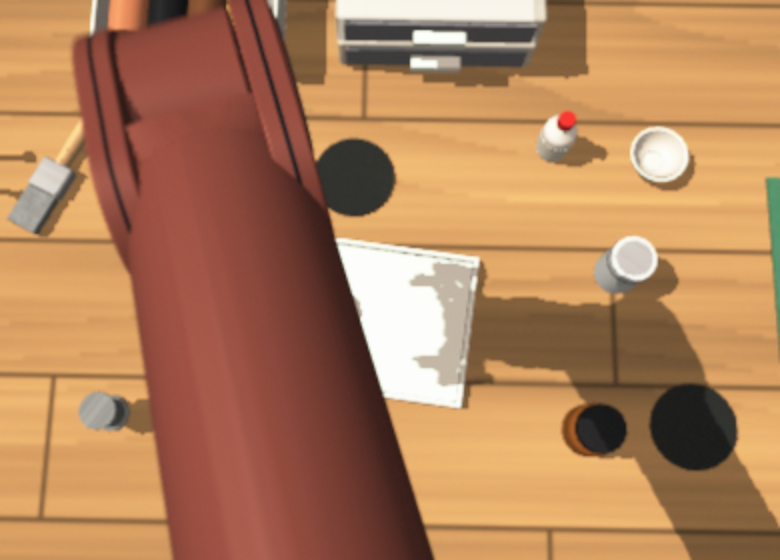

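The arm hides the left canister in this view, but nothing else on the bench has moved. I'll go on to above the right canister and check again from there.

Request:
arm_command:
  moves:
    - [1, 0.36, -0.77, 0.1, 0, 0, -0.4]
    - [1, 0.29, -0.82, 0.1, 0, 0, -0.45]
    - [1, 0.21, -0.87, 0.1, 0, 0, -0.45]
    - [1, 0.13, -0.91, 0, 0, 0, -0.45]
    - [1, 0.04, -0.94, 0, 0, 0, -0.45]

```text
t: 11.18
ee_pos: [0.5899, -0.18, 0.2224]
tool_rot: [[0.317, 0.948, 0.001], [0.948, -0.317, 0.0], [0.001, 0.001, -1.0]]
force: [0.8, -0.4, 1.1]
finger_gap: 0.999
grasp_force: 0.0
```

Request:
arm_command:
  moves:
    - [1, -0.05, -0.97, 0, 0, 0, -0.45]
    - [1, -0.14, -0.98, 0, 0, 0, -0.45]
    - [1, 0, 0, 0, 0, 0, 0]
    - [1, 0, 0, 0, 0, 0, 0]

```text
t: 11.68
ee_pos: [0.5783, -0.295, 0.2218]
tool_rot: [[0.46, 0.888, 0.001], [0.888, -0.46, 0.001], [0.001, 0.0, -1.0]]
force: [0.7, 0.5, 0.1]
finger_gap: 0.995
grasp_force: 0.0
```

```bash
python3 - <<'E'
from h import *
np.set_printoptions(precision=4,suppress=True)
s=telemetry.read_state();im=cams.snapshot("wrist");cv2.imwrite("pics/w2.png",im)
print(s["t"],s["ee_pos"],s["tool_rot"],s["joints"])
np.savez("w2.npz",p=s["ee_pos"],R=s["tool_rot"])
im=cams.snapshot("scene");cv2.imwrite("pics/s2.png",im)
E
python3 fz.py
```

```text
11.675 [ 0.5783 -0.295   0.2218] [[ 0.4599  0.888   0.0008]
 [ 0.888  -0.4599  0.0007]
 [ 0.001   0.0004 -1.    ]] [ 34.5617  20.1327 -14.8764  84.086    5.1593  76.4282  -8.0313]
[-0.15617238 -0.17954231  0.04384976] [0.27430603 0.36821713 0.31709687] 12.375
```

View pics/w2.png

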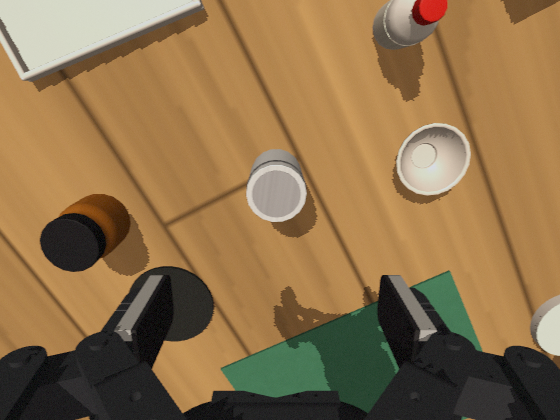

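The right canister's lid is at (276.5,192), and the nearest tray corner is at (25,78).

Run:
```python
from h import *
np.set_printoptions(precision=4,suppress=True)
d=np.load("w2.npz");T=wristT(dict(ee_pos=d["p"],tool_rot=d["R"]))
for k,u,v,z in(("lid",276.5,192.5,.075),("l",246.5,192,.075),("r",306.5,192,.075),("tray c",25,79,.016),("tray c2",202,6,.016)):print(k,world("wrist",u,v,z,T))
cv2.imwrite("pics/s2c.png",cv2.resize(cv2.imread("pics/s2.png")[120:320,100:410],(775,500)))
print(pix("scene",[.528,.08,.081]))
```

```text
lid [ 0.5792 -0.2985  0.075 ]
l [ 0.5571 -0.2865  0.075 ]
r [ 0.6017 -0.3096  0.075 ]
tray c [ 0.4171 -0.1124  0.016 ]
tray c2 [ 0.5913 -0.1359  0.016 ]
[305.4112 189.8873]
```

View pics/s2c.png

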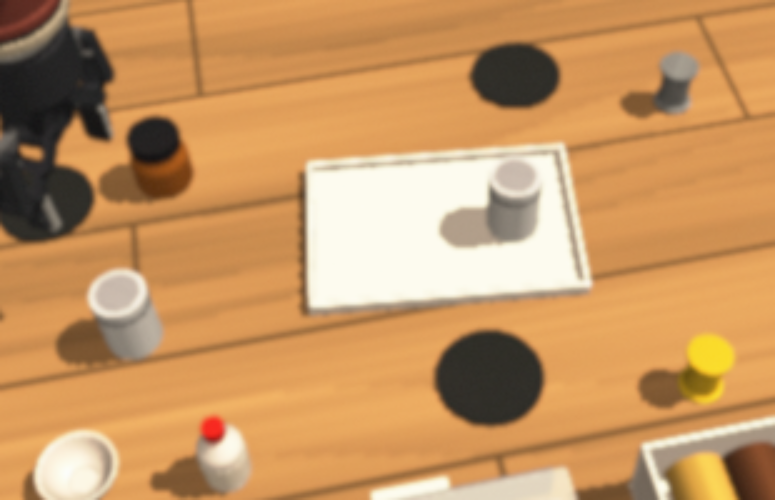

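The left canister stands on the tray where predicted, with its lid at (305.6,190) in the scene view. The right one is at (0.579, -0.298).

Request:
arm_command:
  moves:
    - [1, 0.02, -0.06, -0.9, 0, 0, 0]
    - [1, 0, 0, -0.9, 0, 0, 0]
    - [1, 0, 0, -0.9, 0, 0, 0]
    - [1, 0, 0, -0.4, 0, 0, 0]
    - [1, 0, 0, -0.1, 0, 0, 0]

```text
t: 13.0
ee_pos: [0.5782, -0.2988, 0.0272]
tool_rot: [[0.46, 0.888, -0.003], [0.888, -0.46, 0.002], [0.0, -0.003, -1.0]]
force: [0.2, 0.1, 0.1]
finger_gap: 1.0
grasp_force: 0.0
```

Request:
arm_command:
  moves:
    - [0, 0, 0, 0, 0, 0, 0]
    - [0, 0, 0, 0, 0, 0, 0]
    - [0, 0, 0, 0, 0, 0, 0]
    - [0, 0, 0, 0, 0, 0, 0]
    - [0, 0, 0, 0, 0, 0, 0]

```text
t: 13.62
ee_pos: [0.5805, -0.2997, 0.0313]
tool_rot: [[0.46, 0.888, 0.003], [0.888, -0.46, -0.001], [0.0, 0.003, -1.0]]
force: [-0.1, 0.8, 6.2]
finger_gap: 0.596
grasp_force: 63.2
```

Request:
arm_command:
  moves:
    - [0, 0, 0, 0, 0, 0, 0]
    - [0, 0, 0, 0.25, 0, 0, 0]
    - [0, 0, 0, 0.5, 0, 0, 0]
    - [0, 0, 0, 0.5, 0, 0, 0]
    - [0, 0, 0, 0.25, 0, 0, 0]

```text
t: 14.25
ee_pos: [0.5802, -0.2996, 0.122]
tool_rot: [[0.46, 0.888, 0.003], [0.888, -0.46, -0.001], [0.0, 0.003, -1.0]]
force: [-0.2, -0.3, -2.7]
finger_gap: 0.596
grasp_force: 62.9
```

Request:
arm_command:
  moves:
    - [0, 0, 0, 0, 0, 0, 0]
    - [0, 0, 0, 0, 0, 0, 0]
    - [0, 0, 0, 0, 0, 0, 0]

```text
t: 14.62
ee_pos: [0.5786, -0.299, 0.1177]
tool_rot: [[0.46, 0.888, -0.002], [0.888, -0.46, 0.001], [-0.0, -0.002, -1.0]]
force: [-0.0, 1.2, -3.0]
finger_gap: 0.592
grasp_force: 62.9
```

```bash
python3 fz.py
```

```text
[-0.08535053 -0.1267697  -2.14426398] [0.43991351 0.67357296 0.66989755] 15.225
```

The left canister weighs about 5.1 N (≈0.5 kg) and the right about 2.2 N (≈0.22 kg), so the left is heavier. The right one goes on the tray's -y side at (0.513, -0.053).

Request:
arm_command:
  moves:
    - [0, -0.12, 0.5, 0, 0, 0, 0.3]
    - [0, -0.22, 0.85, 0, 0, 0, 0.4]
    - [0, -0.25, 0.9, 0, 0, 0, 0.5]
    - [0, -0.22, 0.85, 0, 0, 0, 0.4]
    - [0, -0.18, 0.6, 0, 0, 0, 0.3]

```text
t: 15.85
ee_pos: [0.5194, -0.0747, 0.1194]
tool_rot: [[0.142, 0.99, 0.001], [0.99, -0.142, 0.0], [0.0, 0.001, -1.0]]
force: [0.6, -0.9, -1.5]
finger_gap: 0.594
grasp_force: 62.9
```

Request:
arm_command:
  moves:
    - [0, -0.1, 0.4, 0, 0, 0, 0.1]
    - [0, 0, 0, -0.4, 0, 0, 0]
    - [0, 0, 0, -0.5, 0, 0, 0]
    - [0, 0, 0, -0.2, 0, 0, 0]
    - [0, 0, 0, 0, 0, 0, 0]

```text
t: 16.48
ee_pos: [0.5137, -0.0535, 0.0527]
tool_rot: [[0.13, 0.992, -0.001], [0.992, -0.13, 0.0], [0.0, -0.001, -1.0]]
force: [0.4, 0.5, -3.1]
finger_gap: 0.591
grasp_force: 63.0
```

Request:
arm_command:
  moves:
    - [0, 0, 0, -0.1, 0, 0, 0]
    - [0, 0, 0, 0, 0, 0, 0]
    - [0, 0, 0, 0, 0, 0, 0]

```text
t: 16.85
ee_pos: [0.5143, -0.0533, 0.0476]
tool_rot: [[0.129, 0.992, 0.001], [0.992, -0.129, -0.0], [-0.0, 0.001, -1.0]]
force: [0.3, -0.3, -2.2]
finger_gap: 0.591
grasp_force: 63.0
```

Request:
arm_command:
  moves:
    - [0, 0, 0, -0.12, 0, 0, 0]
    - [0, 0, 0, 0, 0, 0, 0]
    - [0, 0, 0, 0, 0, 0, 0]

```text
t: 17.23
ee_pos: [0.5139, -0.0532, 0.0398]
tool_rot: [[0.129, 0.992, -0.0], [0.992, -0.129, 0.0], [0.0, -0.0, -1.0]]
force: [-0.5, 0.6, -2.3]
finger_gap: 0.595
grasp_force: 63.0
```

Request:
arm_command:
  moves:
    - [0, 0, 0, -0.04, 0, 0, 0]
    - [0, 0, 0, 0, 0, 0, 0]
    - [0, 0, 0, 0, 0, 0, 0]

```text
t: 17.6
ee_pos: [0.5139, -0.0533, 0.0375]
tool_rot: [[0.129, 0.992, -0.0], [0.992, -0.129, -0.0], [-0.0, -0.0, -1.0]]
force: [-0.2, 0.2, -1.1]
finger_gap: 0.598
grasp_force: 63.0
```

Request:
arm_command:
  moves:
    - [0, 0, 0, -0.02, 0, 0, 0]
    - [0, 0, 0, 0, 0, 0, 0]
    - [0, 0, 0, 0, 0, 0, 0]

```text
t: 17.98
ee_pos: [0.514, -0.0532, 0.0372]
tool_rot: [[0.129, 0.992, 0.0], [0.992, -0.129, -0.0], [-0.0, 0.0, -1.0]]
force: [-4.7, -0.1, 10.3]
finger_gap: 0.591
grasp_force: 64.2
```

Request:
arm_command:
  moves:
    - [0, 0, 0, 0.015, 0, 0, 0]
    - [0.7, 0, 0, 0, 0, 0, 0]
    - [1, 0, 0, 0, 0, 0, 0]
    - [1, 0, 0, 0, 0, 0, 0]
    - [1, 0, 0, 0, 0, 0, 0]

```text
t: 18.6
ee_pos: [0.514, -0.0532, 0.0372]
tool_rot: [[0.129, 0.992, -0.0], [0.992, -0.129, 0.0], [0.0, -0.0, -1.0]]
force: [1.0, -0.2, -0.0]
finger_gap: 0.997
grasp_force: 0.0
```

Request:
arm_command:
  moves:
    - [1, 0, 0, 0.3, 0, 0, 0]
    - [1, 0, 0, 0.7, 0, 0, 0]
    - [1, 0, 0, 0.9, 0, 0, 0]
    - [1, 0, 0, 0.9, 0, 0, 0]
    - [1, 0, 0, 0, 0, 0, 0]

```text
t: 19.23
ee_pos: [0.5165, -0.0531, 0.2111]
tool_rot: [[0.129, 0.992, 0.009], [0.992, -0.129, -0.001], [-0.0, 0.009, -1.0]]
force: [-0.3, -0.1, -0.7]
finger_gap: 1.005
grasp_force: 0.0
```

Request:
arm_command:
  moves:
    - [1, 0.05, 0.6, 0, 0, 0, 0.3]
    - [1, 0.08, 0.8, 0, 0, 0, 0.4]
    - [1, 0.07, 0.6, 0, 0, 0, 0.3]
    - [1, 0.03, 0.22, 0, 0, 0, 0.1]
    - [1, 0, 0, 0, 0, 0, 0]

```text
t: 19.85
ee_pos: [0.5276, 0.0801, 0.2051]
tool_rot: [[-0.063, 0.998, -0.0], [0.998, 0.063, -0.0], [-0.0, -0.0, -1.0]]
force: [-0.2, -0.8, -0.8]
finger_gap: 1.0
grasp_force: 0.0
```

Run:
```python
from h import *
np.set_printoptions(precision=4,suppress=True)
s=telemetry.read_state();im=cams.snapshot("wrist")
print(s["t"],s["ee_pos"]);np.savez("w3.npz",p=s["ee_pos"],R=s["tool_rot"])
sc=cams.snapshot("scene")[120:330,130:410]
cv2.imwrite("pics/w3.png",np.hstack([cv2.resize(im,(400,300)),cv2.resize(sc,(400,300))]));cv2.imwrite("pics/w3f.png",im)
```

```text
19.85 [0.5276 0.0801 0.2051]
```

View pics/w3.png

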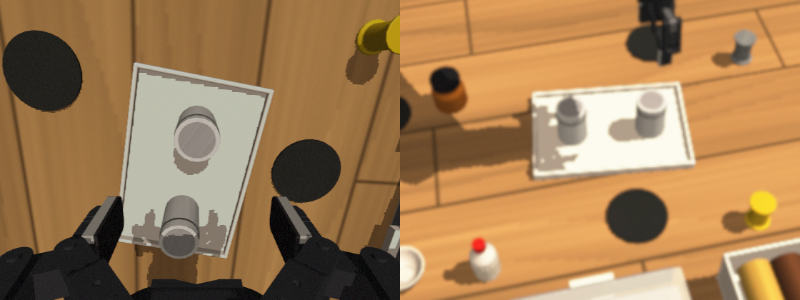

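Both canisters stand upright on the tray, and the left one's lid is centred under the gripper at about (276,196). I'll pick it up again and carry it to the mat.

Request:
arm_command:
  moves:
    - [1, 0, 0, -0.8, 0, 0, 0]
    - [1, 0, 0, -0.9, 0, 0, 0]
    - [1, 0, 0, -0.7, 0, 0, 0]
    - [1, 0, 0, -0.4, 0, 0, 0]
    - [1, 0, 0, 0, 0, 0, 0]

```text
t: 20.58
ee_pos: [0.5264, 0.078, 0.0356]
tool_rot: [[-0.06, 0.998, -0.004], [0.998, 0.06, -0.001], [-0.001, -0.004, -1.0]]
force: [-0.3, -0.8, 0.2]
finger_gap: 1.001
grasp_force: 0.0
```

Request:
arm_command:
  moves:
    - [0, 0, 0, 0, 0, 0, 0]
    - [0, 0, 0, 0, 0, 0, 0]
    - [0, 0, 0, 0, 0, 0, 0]
    - [0, 0, 0, 0, 0, 0, 0]
    - [0, 0, 0, 0, 0, 0, 0]

```text
t: 21.2
ee_pos: [0.5286, 0.0797, 0.0391]
tool_rot: [[-0.062, 0.998, 0.002], [0.998, 0.062, -0.001], [-0.001, 0.002, -1.0]]
force: [-4.1, -2.5, 9.4]
finger_gap: 0.6
grasp_force: 61.2
```

Request:
arm_command:
  moves:
    - [0, 0, 0, 0.25, 0, 0, 0]
    - [0, 0, 0, 0.6, 0, 0, 0]
    - [0, 0, 0, 0.8, 0, 0, 0]
    - [0, 0, 0, 0.6, 0, 0, 0]
    - [0, 0, 0, 0.2, 0, 0, 0]

```text
t: 21.82
ee_pos: [0.5287, 0.0803, 0.1871]
tool_rot: [[-0.063, 0.998, 0.004], [0.998, 0.063, 0.0], [-0.0, 0.004, -1.0]]
force: [0.5, -0.0, -5.6]
finger_gap: 0.596
grasp_force: 64.5
```

```bash
python3 fz.py
```

```text
[-0.18621748  0.08444126 -5.34941518] [0.74351813 0.48264427 0.5367635 ] 22.425
```

Request:
arm_command:
  moves:
    - [0, 0.4, -0.15, 0, 0, 0, 0]
    - [0, 0.7, -0.25, 0, 0, 0, 0]
    - [0, 0.8, -0.3, 0, 0, 0, 0]
    - [0, 0.5, -0.2, 0, 0, 0, 0]
    - [0, 0.3, -0.1, 0, 0, 0, 0]

```text
t: 23.05
ee_pos: [0.691, 0.0186, 0.1831]
tool_rot: [[-0.061, 0.998, -0.001], [0.998, 0.061, -0.0], [-0.0, -0.001, -1.0]]
force: [-0.6, 0.9, -4.5]
finger_gap: 0.6
grasp_force: 64.6
```

Request:
arm_command:
  moves:
    - [0, 0, 0, 0, 0, 0, 0]
    - [0, 0, 0, 0, 0, 0, 0]
    - [0, 0, 0, 0, 0, 0, 0]
    - [0, 0, 0, 0, 0, 0, 0]
    - [0, 0, 0, 0, 0, 0, 0]

```text
t: 23.68
ee_pos: [0.6896, 0.02, 0.1845]
tool_rot: [[-0.063, 0.998, 0.0], [0.998, 0.063, -0.0], [-0.0, 0.0, -1.0]]
force: [-0.4, 0.1, -4.8]
finger_gap: 0.596
grasp_force: 64.6
```

Run:
```python
from h import *
s=telemetry.read_state();print(s["t"],s["ee_pos"],s["dq"])
a=cams.snapshot("scene")[80:360,60:480];b=cams.snapshot("wrist")
cv2.imwrite("pics/fin.png",np.hstack([cv2.resize(a,(400,267)),cv2.resize(b,(356,267))]))
```

```text
23.675 [0.68961554 0.02004823 0.18449158] [-0.05916092  0.22323547  0.05093387 -0.16245609  0.12791001  0.08715273
  0.04010055]
```

View pics/fin.png

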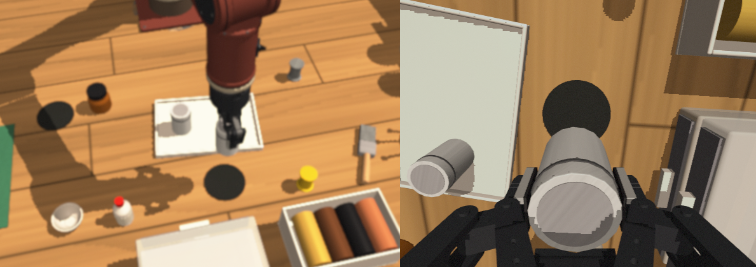

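The left canister is held upright above the far mat, the right one stands alone on the tray, and the bystanders are where they were. I'm handing the job in.

```bash
python3 -c "
from cell import r
print(r.close_job())"
```

```text
the job is handed in; nothing more can be done
None
```

The job is handed in at about 24 s of the 64 s limit, though the hand-in call returned no verdict: the left canister was the heavier (about 0.5 kg against 0.22 kg) and is held upright about 15 cm above the far mat, and the right one stands alone on the tray.

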